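Rock a tight socket module out of a test fixture and hold it just clear

TASK

The socket module with the long two-row chip socket is stuck fast in its slot on the small test fixture, which stands at the bench's edge before the big grey analyzer. Take it by its two ends and rock it, one end up and then the other, until its blade comes out of the slot, without lifting or tipping the fixture itself off the bench. Finish with the module still in the gripper, held level and still just clear above its slot (a gap of about a finger's breadth, 1 to 2 cm); leave the module with the round socket plugged in and everything else where it is.

Things in the scene. Friction and masses are not known exactly. Their poses are not given: they have to be found in the camera images.
- fixture: Test fixture: a loose, heavy (3.3 kg) grey metal box with coax jacks in front, 100 mm (its x) by 150 mm (its y), aluminium deck 47 mm above the bench. Origin: centre of its underside, z up. Two black slot connectors stand on the deck at fixture x = -20 and +20 mm, y = 0, slots along y. A net upward pull on a module over about 22 N lifts the fixture's edge; a straight pull would need some 60 N.
- dip_module: Module to take out, in either slot: grey plastic, 0.11 kg, a long black chip socket (16 x 44 mm, two rows) on top, 32 mm high. Origin: centre of its seating face, on the connector's top; z up, y along its length (fixture y). Body 26 (x) by 56 mm (y), from 4 to 25 mm above the origin: grip across the flat ends at y = +-28 mm. Seated it rocks on its foot's ends, y = +-19 mm.
- dip_module_edge (a point): Middle of the lower edge of that module's blade, 19 mm below its origin. Blade: 44 mm long (y), 6 mm thick for the upper 15 mm, 3.4 mm at the edge. With 2.5 mm of play at each end it rocks about 0.12 rad (7 degrees) each way. Spring contacts hold each end by friction, up to 30 N, so pivot on one end while raising the other; it is free once both ends have risen some 12 mm.
- can_module: The other module, same body and blade, but with a small round black socket (21 mm across, on a 24 mm metal disc) on top; it stays plugged in the other slot, 40 mm from the first. Origin and axes as for the first.
- slot_front (a point): Centre of the mouth of the fixture's front slot (fixture x = -20 mm), at the connector's top, 53 mm above the bench. Slot 49 mm long (y), 9 mm wide, 22 mm deep; spring contacts pinch the blade 5 mm below the top, 16 mm either side of the middle. Connector 21 by 61 mm, screw ears (3 mm lower) to 85 mm.
- slot_back (a point): The same for the back slot (fixture x = +20 mm). The grey analyzer's flat side, 330 mm high, rises about 65 to 100 mm beyond it (+x), from y = 0.14 m leftwards: keep the gripper's body and wrist clear, leaning towards the robot if need be; loose cables lie to the right, y = -0.15 to 0.14 m, up to 0.16 m high.
- vial: A small reagent bottle, 22 mm across, 45 mm high, standing on the bench left of the fixture; origin at its base. A bystander.
- tweezers: Metal tweezers lying on the bench to the left, 118 mm long; origin at the middle of the underside. A bystander.
- adapter: A metal coax adapter lying on the bench to the right, in front of the white meter, 15 by 44 mm; origin at the middle of the underside. A bystander.

How it is judged:
On the way:
1. the long-socket module is rocked at least 3 degrees to either side while its blade is still in the slot ((angle between dip_module's own y axis and vertical below 1.5208 rad or angle between dip_module's own y axis and vertical above 1.6208 rad) and z of dip_module_edge in the frame of fixture below 0.05 m), for 0.05 s.
At the end, for the whole second after the job is handed in: The module is in the fingers, still, level within 0.15 rad, touching nothing else; its blade's edge is 4 to 32 mm above the connector's top and within 18 mm sideways of the middle of a slot; the fixture stands flat on the bench; the round-socket module is seated within 4 mm (z of dip_module_edge in the frame of fixture between 0.057 and 0.085 m and (horizontal distance between dip_module_edge and slot_front below 0.018 m or horizontal distance between dip_module_edge and slot_back below 0.018 m) and angle between dip_module's own z axis and vertical below 0.15 rad and linear speed of dip_module below 0.02 m/s and contact force between the fingers and dip_module above 2 N and contact force between dip_module and fixture below 0.1 N and contact force between dip_module and can_module below 0.1 N and height (world z) of fixture below 0.004 m and angle between fixture's own z axis and vertical below 0.03 rad and z of can_module in the frame of fixture between 0.049 and 0.057 m); the arm keeps its last pose, push and grip.
It fails at once if the fixture is lifted off the bench by 5 mm or tipped by 0.035 rad (an edge raised about 3 mm) (height (world z) of fixture above 0.005 m or angle between fixture's own z axis and vertical above 0.035 rad).
It fails at once if the fixture is pushed more than 40 mm along the bench (distance of fixture from where it was at the start of the episode above 0.04 m).
It fails at once if the round-socket module is pulled up more than 5 mm (z of can_module in the frame of fixture above 0.058 m).
It fails at once if the vial, tweezers or adapter is knocked away (more than 30 mm) (distance of any of vial, tweezers, adapter from where it was at the start of the episode above 0.03 m).
It also fails if it takes over 61 s, if anything falls off the work surface, if the arm or the gripper's body presses on something with over 40 N, if the wrist force passes 120 N, or if a joint passes its speed limit or range.

ROBOT

A 6-joint arm with a two-finger parallel gripper is mounted at the origin on a cart in front of the work surface, level with it; the furniture and walls round the work are solid. World frame = base frame: x ahead of the robot, y to its left, z up, the work surface at z = 0. Lengths are in m, angles in rad, forces in N, time in s.
With the tool pointing down it reaches from about 0.375 to 0.825 m from the base axis. Payload 5.5 kg.
Tool frame: the origin (TCP) lies at the very end of the fingers, on their centre line; the grasp point (between the pads) lies 19 mm behind it; z points along the fingers, y is the line along which they close (so a half turn about z gives the same grasp; the last joint's range is limited). The gripper opens to 85 mm and grips with 20 to 120 N. Pads are 22 mm wide; open, the fingers measure 114 mm over their backs; the gripper's body (76 mm by 85 mm) begins 54 mm behind the grasp point. The pads swing forward as they close: fully open they stand 13 mm farther back than shut.
Start: joints at [0, 0.314, -0.047, 1.21, 0, 1.571], TCP at [0.6, -0, 0.231] pointing down, gripper open.
Joint ranges: [-2.67, 2.67], [-0.69, 1.73], [-1.03, 1.25], [-2.08, 2.16], [-1.42, 1.45], [-3.14, 3.14]. Speed limits (rad/s): [2.39, 2.39, 3.01, 3.14, 3.14, 3.14].

INTERFACE

Orientations are given as a 3x3 rotation matrix whose columns are the frame's x, y, z axes.
In Python, from workcell import r, jaws, solver, sensors, eyes, order gives the robot as it stands. Calls block until the motion is done:
- r.reach(position, orientation): joint-space move of the TCP to a pose.
- r.move_linear(position, rot=None, velocity=0.15, guard=None): straight line of the TCP; rot=None keeps the orientation; velocity is the mean speed in m/s. With guard (N) it stops when the force on the tool has changed by that much, and returns True; else False.
- r.goto_joints(angles): joint-space move.
- jaws.move_gripper(opening, squeeze=None): opening from 0.0 (shut) to 1.0 (fully open); squeeze is the grip in N (None keeps the last); returns when the fingers have stopped.
- r.sleep(seconds).
- solver.solve_ik(position, orientation): joint angles nearest the present ones, or None.
- sensors.observe(): the state.
- eyes.read_camera(name): name is "scene" or "side" or "wrist"; returns (picture, depth): 420x560x3 uint8, red, green, blue; 420x560 float32, m along the optical axis (not along the pixel's ray), 0 where there is no reading.
- eyes.camera_info(name): a dict with "intrinsics" (3x3 intrinsics, pixels), "xyz" and "attitude" of the camera in the world; the wrist camera has in their place "tool_from_camera" (4x4, takes a point from camera to tool coordinates, whose origin is the TCP and whose axes are the flange's). Camera axes: x right, y down, z forward; pixel columns grow to the right and rows downward; lengths in m; the calibration is good to about 2 mm. A picture is of the moment at which its call begins: read the wrist's pose just before it. camera_info takes no time and is no camera call.
A pose or a line that the arm cannot do raises r.MotionError and nothing moves.
- order.sign_off(): hands the job in; it is judged then, once.
Trained networks look in the newest picture that a camera, given by its name, has taken for a name from the list of things; names that differ only in an ending like _2 or _b are one class to them, and where a whole thing is asked for, a point or a joint stands for the part that bears it (a point fixed in the world has none). Each returns a list of dicts, best first, with "p" (0 to 1); they miss things now and then, are a little off and sometimes report something else, mostly with a low value. They report only what shows in the picture. A call takes as long as a camera call.
- eyes.find_in(camera, target): "xy" ([column, row] in pixels, amid what is visible of it).
- eyes.spot_point(camera, target): "xy" ([column, row] in pixels: a listed point, or the origin of a listed thing).
The state is a dict: "time": time; "joint_pos": joint angles; "qd": joint speeds; "joint_efforts": joint torques, N m; "eef_pos": TCP position; "eef_rot": TCP orientation; "contact_force": force on the tool from outside, world axes, zero at the start; "moment": the same for the moment, N m; "grip_width": opening from 0.0 (shut) to 1.0 (fully open); "grip_force": force on a finger pad.
Only numpy, scipy, OpenCV 4.12 (cv2) and the standard library are available. Lean on these libraries where they do the work, as an engineer would, in place of code of your own. Each camera call takes 0.05 s, during which the arm holds its last target. There are 200 camera calls.

## Working session

There is one attempt and no reset: what is moved stays moved. The work goes in short steps, each a Python script; the robot and the scene stay as the last script left them, time stands still between calls to the robot, and variables do not carry over. Pictures are saved under pics/ and viewed, at most 10 in all, crops included, and the job is handed in when it is done.

```bash
mkdir -p pics; ls
cat > h.py <<'E'
from workcell import r, jaws, solver, sensors, eyes, order
import numpy as np, cv2
def cam(n):
    s=sensors.observe(); im,d=eyes.read_camera(n); i=eyes.camera_info(n); K=np.array(i["intrinsics"])
    if n=="wrist":
        T=np.eye(4);T[:3,:3]=s["eef_rot"];T[:3,3]=s["eef_pos"];T=T@np.array(i["tool_from_camera"])
        R,p=T[:3,:3],T[:3,3]
    else: R,p=np.array(i["attitude"]),np.array(i["xyz"])
    return im,d,K,R,p
def px(c,u,v,z=None):
    im,d,K,R,p=c
    ray=R@np.linalg.inv(K)@[u,v,1]
    if z is None:
        dd=d[int(round(v)),int(round(u))]; return p+ray*dd
    return p+ray*(z-p[2])/ray[2]
def save(c,f): cv2.imwrite("pics/"+f,cv2.cvtColor(c[0],cv2.COLOR_RGB2BGR))
E
python3 - <<'E'
from h import *
np.set_printoptions(precision=4,suppress=True)
for n in ["scene","wrist","side"]:
    c=cam(n); save(c,n+"1.png"); print(n,c[4])
    for t in ["dip_module","can_module","slot_front","slot_back","fixture"]:
        q=eyes.spot_point(n,t)[:2]
        z={"fixture":0}.get(t,.053)
        print(n,t,[(np.round(a["p"],2),np.round(a["xy"]),px(c,*a["xy"],z=z)) for a in q])
print(sensors.observe())
im=[cv2.imread(f"pics/{n}1.png") for n in ["scene","wrist"]]
E
```

```text
pics
scene [-0.0415  1.0232  0.5362]
scene dip_module [(np.float64(0.59), array([286., 231.]), array([0.385, 0.263, 0.053]))]
scene can_module [(np.float64(0.78), array([274., 227.]), array([0.422 , 0.2573, 0.053 ]))]
scene slot_front [(np.float64(0.55), array([282., 233.]), array([0.389, 0.275, 0.053])), (np.float64(0.47), array([355., 184.]), array([ 0.35 , -0.127,  0.053]))]
scene slot_back [(np.float64(0.95), array([272., 226.]), array([0.4298, 0.2552, 0.053 ]))]
scene fixture [(np.float64(0.71), array([281., 248.]), array([0.3986, 0.2639, 0.    ]))]
wrist [0.6006 0.0848 0.3732]
wrist dip_module []
wrist can_module []
wrist slot_front []
wrist slot_back []
wrist fixture []
side [-0.1439  1.3389  0.5168]
side dip_module [(np.float64(0.6), array([280., 234.]), array([0.3951, 0.2504, 0.053 ]))]
side can_module [(np.float64(0.56), array([269., 233.]), array([0.4229, 0.2609, 0.053 ]))]
side slot_front [(np.float64(0.61), array([280., 237.]), array([0.3843, 0.2688, 0.053 ]))]
side slot_back [(np.float64(0.78), array([266., 231.]), array([0.4379, 0.249 , 0.053 ]))]
side fixture [(np.float64(0.62), array([273., 252.]), array([0.4134, 0.2572, 0.    ]))]
{'time': 0.9, 'joint_pos': array([-0.    ,  0.3135, -0.0471,  1.2102, -0.    ,  1.5708]), 'qd': array([-0.0006, -0.0001, -0.0013,  0.0008,  0.0001,  0.0008]), 'joint_efforts': array([ -0.0003, -53.9447,  34.0051,   0.0014,  -0.0001,  -0.    ]), 'eef_pos': array([ 0.6   , -0.    ,  0.2313]), 'eef_rot': array([[ 0.    ,  1.    ,  0.0001],
       [ 1.    , -0.    , -0.    ],
       [-0.    ,  0.0001, -1.    ]]), 'contact_force': array([-0.5081,  0.1042,  0.6953]), 'moment': array([ 0.0081, -0.025 ,  0.0192]), 'grip_force': 0.0, 'grip_width': 0.9992445814201859}
```

Run:
```python
from h import *
np.set_printoptions(precision=4,suppress=True)
a=cv2.imread("pics/scene1.png"); b=cv2.imread("pics/side1.png")
cv2.imwrite("pics/crop1.png",np.hstack([cv2.resize(a[150:350,180:380],(400,400),interpolation=cv2.INTER_CUBIC),cv2.resize(b[150:350,180:380],(400,400),interpolation=cv2.INTER_CUBIC)]))
R=np.array([[-1,0,0],[0,1,0],[0,0,-1.]])
for x,z in [(.40,.25),(.46,.25),(.387,.07),(.43,.07)]:
  for s in (1,-1):
    for l in (0,.2):
      c,sn=np.cos(l),np.sin(l)
      Rl=np.array([[c,0,sn],[0,1,0],[-sn,0,c]])@R@np.diag([s,s,1])
      print(x,z,s,l,Rl[:,2],solver.solve_ik([x,.262,z],Rl))
```

```text
0.4 0.25 1 0 [ 0.  0. -1.] [ 0.5799  0.0768 -0.2956  1.1984  0.      0.5799]
0.4 0.25 1 0.2 [-0.1987  0.     -0.9801] [ 0.5124  0.2295 -0.1349  1.3813  0.0976  0.5039]
0.4 0.25 -1 0 [ 0.  0. -1.] [ 0.5799  0.0768 -0.2956  1.1984  0.     -2.5617]
0.4 0.25 -1 0.2 [-0.1987  0.     -0.9801] [ 0.5124  0.2295 -0.1349  1.3813  0.0976 -2.6377]
0.46 0.25 1 0 [ 0.  0. -1.] [ 0.5177  0.1734 -0.1846  1.2127  0.      0.5177]
0.46 0.25 1 0.2 [-0.1987  0.     -0.9801] [0.4623 0.3314 0.0001 1.419  0.0887 0.4543]
0.46 0.25 -1 0 [ 0.  0. -1.] [ 0.5177  0.1734 -0.1846  1.2127  0.     -2.6239]
0.46 0.25 -1 0.2 [-0.1987  0.     -0.9801] [ 0.4623  0.3314  0.0001  1.419   0.0887 -2.6873]
0.387 0.07 1 0 [ 0.  0. -1.] [ 0.5951  0.2007 -0.5923  0.7778  0.      0.5951]
0.387 0.07 1 0.2 [-0.1987  0.     -0.9801] [ 0.5246  0.342  -0.4206  0.9819  0.0997  0.5159]
0.387 0.07 -1 0 [ 0.  0. -1.] [ 0.5951  0.2007 -0.5923  0.7778  0.     -2.5465]
0.387 0.07 -1 0.2 [-0.1987  0.     -0.9801] [ 0.5246  0.342  -0.4206  0.9819  0.0997 -2.6257]
0.43 0.07 1 0 [ 0.  0. -1.] [ 0.5472  0.2618 -0.5111  0.7978  0.      0.5472]
0.43 0.07 1 0.2 [-0.1987  0.     -0.9801] [ 0.4862  0.4047 -0.3264  1.0171  0.093   0.4779]
0.43 0.07 -1 0 [ 0.  0. -1.] [ 0.5472  0.2618 -0.5111  0.7978  0.     -2.5944]
0.43 0.07 -1 0.2 [-0.1987  0.     -0.9801] [ 0.4862  0.4047 -0.3264  1.0171  0.093  -2.6637]
```

View pics/crop1.png

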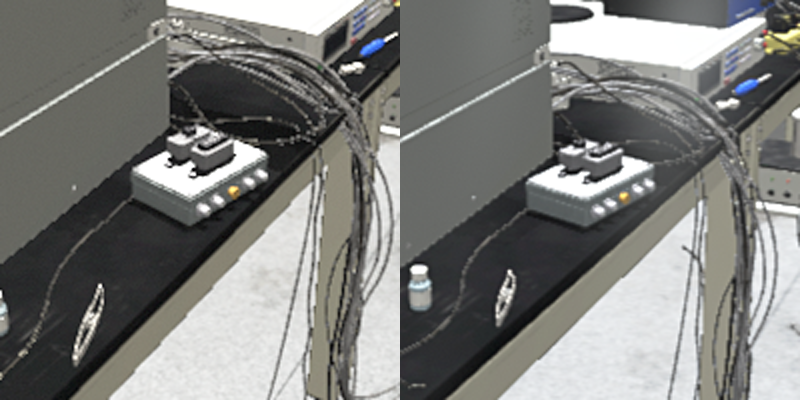

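View pics/scene1.png

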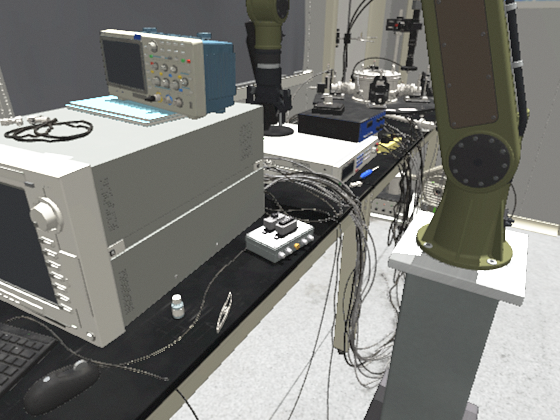

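```bash
cat >> h.py <<'E'
R0=np.array([[-1,0,0],[0,1,0],[0,0,-1.]])
np.set_printoptions(precision=4,suppress=True)
E
python3 - <<'E'
from h import *
print(np.array(eyes.camera_info("wrist")["tool_from_camera"]))
r.reach([.42,0,.25],R0); r.reach([.40,.262,.25],R0)
c=cam("wrist"); save(c,"w2.png"); print(c[4])
for t in ["dip_module","can_module","dip_module_edge","slot_front","slot_back","fixture"]:
    z={"fixture":0,"dip_module_edge":.034}.get(t,.053)
    print(t,[(np.round(a["p"],2),np.round(a["xy"]),px(c,*a["xy"],z=z)) for a in eyes.spot_point("wrist",t)[:2]])
print(sensors.observe()["time"],sensors.observe()["eef_pos"])
E
```

```text
[[ 0.0014 -0.9449 -0.3273  0.0848]
 [ 1.      0.0013  0.0005  0.0007]
 [-0.     -0.3273  0.9449 -0.1422]
 [ 0.      0.      0.      1.    ]]
[0.3164 0.2617 0.3921]
dip_module [(np.float64(0.64), array([276., 159.]), array([0.3853, 0.2582, 0.053 ]))]
can_module [(np.float64(0.83), array([267., 201.]), array([0.4253, 0.2493, 0.053 ]))]
dip_module_edge [(np.float64(0.69), array([278., 158.]), array([0.3882, 0.2595, 0.034 ]))]
slot_front [(np.float64(0.78), array([274., 162.]), array([0.3879, 0.2567, 0.053 ]))]
slot_back [(np.float64(0.69), array([264., 202.]), array([0.4267, 0.2468, 0.053 ]))]
fixture [(np.float64(0.94), array([272., 169.]), array([0.4069, 0.2532, 0.    ]))]
3.675 [0.4003 0.2613 0.2501]
```

View pics/w2.png

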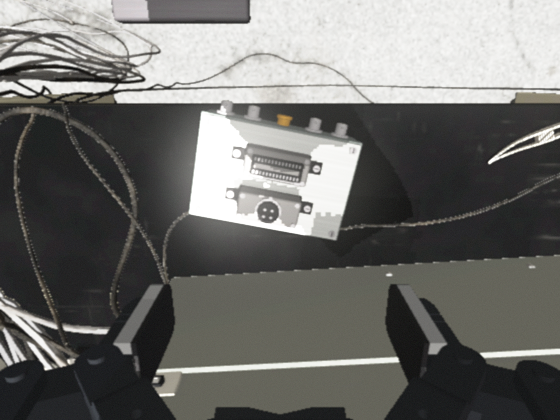

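The picture shows the fixture yawed about −12°, the long (dip) socket module in front at pixel (277,165), the round one behind it at (268,205), tweezers to the right. I'll refine yaw and centre from depth.

Run:
```python
from h import *
c=cam("wrist"); im,d,K,R,p=c
v,u=np.mgrid[:420,:560]
P=(np.stack([u,v,np.ones_like(u)],-1)@np.linalg.inv(K).T*d[...,None])@R.T+p
P[d==0]=np.nan
reg=(abs(P[...,0]-.405)<.1)&(abs(P[...,1]-.257)<.11)
def rect(m,n):
    k,l,st,_=cv2.connectedComponentsWithStats(m.astype(np.uint8)); i=1+np.argmax(st[1:,4]); q=P[l==i][:,:2].astype(np.float32)
    (cx,cy),wh,a=cv2.minAreaRect(q*1000); print(n,len(q),cx,cy,wh,a,"z",np.nanmedian(P[l==i][:,2]))
Z=P[...,2]
rect(reg&(Z>.035)&(Z<.2),"fixture")
for lo,hi in [(.070,.081),(.070,.09)]:
    m=reg&(Z>lo)&(Z<hi)
    k,l,st,_=cv2.connectedComponentsWithStats(m.astype(np.uint8))
    for i in range(1,k):
        if st[i,4]>80:
            q=P[l==i][:,:2].astype(np.float32); print(lo,hi,st[i,4],cv2.minAreaRect(q*1000),np.nanmedian(P[l==i][:,2]))
h=np.histogram(Z[reg],bins=np.arange(-.005,.1,.005));print(h[0])
```

```text
fixture 15993 406.75738525390625 254.581787109375 (150.3895263671875, 100.72623443603516) 79.01280975341797 z 0.04699130398751633
0.07 0.081 846 ((386.64892578125, 258.58026123046875), (56.80961227416992, 25.828025817871094), 78.84388732910156) 0.07732642232686207
0.07 0.081 1432 ((425.8390808105469, 250.8700714111328), (56.539894104003906, 26.17696762084961), 79.05939483642578) 0.07746247626783337
0.07 0.09 2015 ((387.0573425292969, 258.4945068359375), (56.84878921508789, 26.57900619506836), 79.03655242919922) 0.08248832569665415
0.07 0.09 1828 ((425.8390808105469, 250.8700714111328), (56.539894104003906, 26.17696762084961), 79.05939483642578) 0.07777794789554252
[ 9007  4252    13    33    47   150   698   177    98   918 10441   339
    43   155   156   189  2109  1027   518     0]
```

```bash
cat >> h.py <<'E'
from scipy.spatial.transform import Rotation as Ro
yaw=np.deg2rad(-11.0); Rf=Ro.from_euler('z',yaw).as_matrix(); M=np.array([.387,.2585,.053]); RT=Rf@R0
def st(t=""):
    s=sensors.observe(); th=np.arcsin((Rf.T@s["eef_rot"])[2,1])
    print(t,"t",round(s["time"],2),"pos",(s["eef_pos"]-M)*1000,"tilt",round(th,4),"F",s["contact_force"],"m",s["moment"],"w",round(s["grip_width"],3),"gf",round(s["grip_force"],1)); return s
E
python3 - <<'E'
from h import *
r.reach(M+[0,0,.08],RT); st()
print(r.move_linear(M+[0,0,-.003],velocity=.06,guard=8)); st("down")
jaws.move_gripper(0.0,squeeze=25); st("grip")
c=cam("wrist"); save(c,"w3.png")
E
```

```text
t 4.27 pos [ 0.3527  0.135  80.6891] tilt 0.0 F [-0.3808  0.9482  0.7331] m [ 0.0348 -0.0347 -0.0379] w 1.001 gf 0.0
False
down t 5.8 pos [ 0.2944  0.174  -2.6379] tilt 0.0005 F [ 0.0676  0.3072 -0.3621] m [ 0.0203 -0.0215 -0.0071] w 0.995 gf 0.0
grip t 6.19 pos [ 0.0995 -0.4106 -2.6454] tilt -0.0007 F [-0.578  -2.8302  4.9521] m [-0.6195  0.2276 -0.0329] w 0.649 gf 26.9
```

View pics/w3.png

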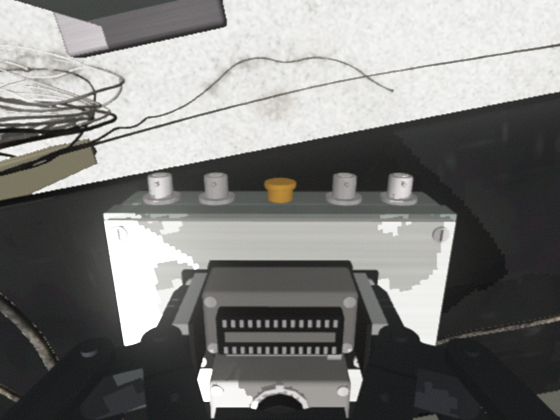

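```bash
cat >> h.py <<'E'
# planar rocking in the fixture y-z plane; state q=(y,z,theta) of the module origin relative to M, commanded
def send(q,v=.03):
    A=Rf@Ro.from_euler('x',q[2]).as_matrix()
    o=M+Rf@[0,q[0],q[1]]
    r.move_linear(o+A@OFF,A@R0,velocity=v)
OFF=np.array([0,0,-.003])
def rock(q,th,py,pz,step=.015):
    """rotate the commanded pose to tilt th about module point (py,pz)"""
    n=max(1,int(np.ceil(abs(th-q[2])/step)))
    rot=lambda a,b:np.array([np.cos(a)*b[0]-np.sin(a)*b[1],np.sin(a)*b[0]+np.cos(a)*b[1]])
    b=np.array([py,pz])
    for t in np.linspace(q[2],th,n+1)[1:]:
        w=np.array(q[:2])+rot(q[2],b)
        q=[*(w-rot(t,b)),t]; send(q)
        s=sensors.observe(); F=s["contact_force"]
        if F[2]<-16:
            print("net pull",F); q[1]-=.0005; send(q)
    return q
E
python3 - <<'E'
from h import *
jaws.move_gripper(0.0,squeeze=115); st("sq")
q=[0,0,0]
q=rock(q,.03,-.019,0); st("a")
q=rock(q,.07,-.019,0); st("b")
q=rock(q,.09,-.019,0); st("c"); print(q)
E
```

```text
sq t 6.46 pos [ 0.2496 -0.4126 -2.1397] tilt -0.0006 F [-2.3294 -3.8765 11.1263] m [-0.8828  0.5253 -0.0538] w 0.635 gf 119.6
a t 6.96 pos [ 0.2407 -0.4155 -1.6074] tilt 0.0296 F [-1.7495 -3.5329 11.0455] m [-0.7443  0.4887  0.0409] w 0.63 gf 120.7
b t 7.71 pos [ 0.2637 -0.3945 -0.8151] tilt 0.0694 F [-2.7774 -4.0608 11.2183] m [-1.1551  0.5827  0.0349] w 0.633 gf 120.9
c t 8.21 pos [ 0.1959 -0.4787 -1.0539] tilt 0.089 F [-0.924  -2.112   7.7907] m [-1.2847  0.4287  0.0253] w 0.633 gf 123.0
[np.float64(-7.689807277211011e-05), np.float64(0.0017076924347622098), np.float64(0.09)]
```

```bash
cat >> h.py <<'E'
def check():
    c=cam("wrist"); im,d,K,R,p=c
    v,u=np.mgrid[:420,:560]
    P=(np.stack([u,v,np.ones_like(u)],-1)@np.linalg.inv(K).T*d[...,None])@R.T+p
    P=P[d>0]; L=(P-M)@Rf
    def fit(m,n):
        q=L[m]
        for _ in range(6):
            a,_,_,_=np.linalg.lstsq(np.c_[q[:,:2],np.ones(len(q))],q[:,2],rcond=None)
            e=abs(np.c_[q[:,:2],np.ones(len(q))]@a-q[:,2]); q=q[e<max(.0008,np.quantile(e,.9))] 
        print(n,len(q),"slope x,y",a[:2].round(4),"z at centre mm",round(a[2]*1000,2),"y range",np.quantile(q[:,1],[.01,.99]))
    # rim of module's top on the robot side of the socket
    fit((L[:,0]>-.0125)&(L[:,0]<-.0095)&(abs(L[:,1])<.026)&(L[:,2]>.018)&(L[:,2]<.06),"module rim")
    fit((L[:,0]>-.028)&(L[:,0]<-.016)&(abs(L[:,1])<.07)&(abs(L[:,2]+.006)<.006),"deck")
    return c
E
python3 - <<'E'
from h import *
save(check(),"w4.png")
E
```

```text
module rim 1089 slope x,y [0.4653 0.0979] z at centre mm 30.64 y range [-0.0255  0.0246]
deck 6920 slope x,y [0.002  0.0005] z at centre mm -6.4 y range [-0.0679  0.0673]
```

View pics/w4.png

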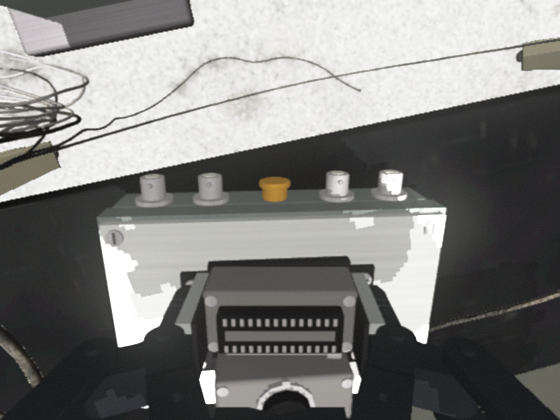

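The module rocks with the gripper (slope 0.098) and the deck stays flat. Next come the alternating rocks, each pivoting about the raised end.

Run:
```python
from h import *
q=[-7.7e-5,.0017077,.09]
for s,pz in [(1,-.008),(-1,-.011)]:
    for f in (0,.6,1):
        q=rock(q,-s*.09*f,s*.016,pz); st(str(s))
    print(q); check()
```

```text
1 t 9.76 pos [-0.086  -0.066  -0.4764] tilt -0.0026 F [ 2.8112 -6.2446 -4.1947] m [-1.08   -0.5346 -0.0228] w 0.628 gf 122.4
1 t 10.76 pos [-0.0328  0.1668  0.446 ] tilt -0.0567 F [ 2.1803 -5.1165 -4.7522] m [-0.8765 -0.5586  0.0143] w 0.633 gf 122.5
1 t 11.51 pos [-0.0188  0.3982  0.8092] tilt -0.0926 F [ 3.0552 -6.4285 -5.9132] m [-0.7966 -0.7097  0.0601] w 0.63 gf 123.0
[np.float64(0.0013610567871681772), np.float64(0.004583813574336352), np.float64(-0.09)]
module rim 1050 slope x,y [ 0.3206 -0.1096] z at centre mm 31.18 y range [-0.0241  0.0254]
deck 6686 slope x,y [ 0.007  -0.0002] z at centre mm -6.21 y range [-0.0673  0.0681]
-1 t 13.06 pos [-0.0823  0.2566  2.5848] tilt -0.0009 F [ 3.2107 -4.6714 -9.6454] m [-0.5388 -0.8256  0.0341] w 0.627 gf 122.8
net pull [  4.6485  -1.8238 -17.2759]
-1 t 14.31 pos [-0.1605 -0.1381  3.4663] tilt 0.0537 F [  2.0234  -3.3806 -10.392 ] m [-0.902  -0.6738 -0.0852] w 0.627 gf 124.8
-1 t 15.06 pos [-0.1006 -0.2394  3.9839] tilt 0.0907 F [  2.1047  -3.268  -12.2267] m [-0.5549 -0.5796 -0.0787] w 0.628 gf 124.4
[np.float64(-0.0006162712951880648), np.float64(0.006959927148672704), np.float64(0.09)]
module rim 912 slope x,y [0.1754 0.0993] z at centre mm 32.58 y range [-0.0251  0.0248]
deck 6484 slope x,y [0.0074 0.    ] z at centre mm -6.23 y range [-0.0681  0.0675]
```

Run:
```python
from h import *
q=[-0.0006163,.00696,.09]
for s,pz in [(1,-.0135),(-1,-.0165)]:
    for f in (0,.6,1):
        q=rock(q,-s*.09*f,s*.016,pz); st(str(s))
    print(q); check()
```

```text
1 t 16.61 pos [0.1278 0.3809 5.7464] tilt -0.001 F [ 0.8765 -5.4459 -3.0873] m [-0.9708 -0.2484  0.0545] w 0.627 gf 126.1
1 t 17.61 pos [0.6287 1.5658 7.6741] tilt -0.0541 F [-1.3445 -4.961   9.033 ] m [-1.4994  0.5348 -0.0891] w 0.631 gf 127.6
1 t 18.36 pos [0.6683 2.1638 8.2442] tilt -0.0896 F [-1.9942 -6.1806  8.2368] m [-1.2046  0.5073 -0.0337] w 0.634 gf 127.7
[np.float64(0.0018104208283462962), np.float64(0.009836113574336353), np.float64(-0.09)]
module rim 1139 slope x,y [ 0.508  -0.1056] z at centre mm 40.69 y range [-0.0247  0.0255]
deck 6204 slope x,y [0.0093 0.0003] z at centre mm -6.23 y range [-0.067   0.0679]
-1 t 19.91 pos [0.5437 1.2392 9.219 ] tilt 0.0029 F [-2.4871 -1.2059  8.8582] m [-0.3072  0.4965 -0.0377] w 0.632 gf 127.7
-1 t 20.91 pos [0.3729 0.4963 9.9762] tilt 0.0568 F [-2.1837 -1.1381  7.7451] m [-0.3966  0.4799 -0.019 ] w 0.634 gf 127.7
-1 t 21.66 pos [ 0.3135  0.0845 10.4768] tilt 0.093 F [-2.1642 -0.5915  6.1859] m [-0.3153  0.4255  0.017 ] w 0.629 gf 127.7
[np.float64(-0.0011555712951880678), np.float64(0.012712227148672707), np.float64(0.09)]
module rim 931 slope x,y [0.3772 0.0978] z at centre mm 41.14 y range [-0.0247  0.025 ]
deck 6050 slope x,y [0.0066 0.0002] z at centre mm -6.27 y range [-0.0682  0.0672]
```

Run:
```python
from h import *
q=[-0.0011556,.012712,.09]
q=rock(q,-.05,.016,-.019); st("r")
q=rock(q,0,-.016,-.021); st("level"); print(q)
y0,z0=q[0],q[1]
for z in np.arange(z0+.001,.0335,.001):
    f=min(1,(z-z0)/.006); q=[y0*(1-f),z,0]; send(q,.02); s=sensors.observe()
    if s["contact_force"][2]<-15: print("pull",s["contact_force"],z); break
st("lift"); r.sleep(.5); st("rest"); print(q); save(check(),"w5.png")
for t in ["dip_module_edge","can_module"]: print(eyes.spot_point("wrist",t)[:1])
c=cam("side"); b=cv2.cvtColor(c[0],cv2.COLOR_RGB2BGR)
cv2.imwrite("pics/s5.png",cv2.resize(b[180:290,210:350],(700,550),interpolation=cv2.INTER_CUBIC))
```

```text
r t 24.21 pos [ 0.297   1.3551 12.0045] tilt -0.0505 F [ 2.7184 -0.3412  1.022 ] m [-0.1765 -0.5753 -0.0133] w 0.631 gf 126.5
level t 25.21 pos [-0.1454  0.2557 12.8248] tilt 0.0002 F [ 1.9613  0.6171 -0.9037] m [ 0.0457 -0.2372 -0.0256] w 0.632 gf 126.4
[np.float64(0.00042736949177384076), np.float64(0.015828787755812063), np.float64(0.0)]
lift t 29.46 pos [ 0.0527  0.0156 29.9107] tilt 0.0001 F [ 0.3466 -1.1454 -0.3168] m [ 0.0286 -0.021  -0.0777] w 0.629 gf 126.4
rest t 29.96 pos [-0.0032  0.0208 29.8313] tilt 0.0 F [-0.0476 -0.2927 -1.5361] m [-0.0166  0.011  -0.0641] w 0.631 gf 126.4
[np.float64(0.0), np.float64(0.03282878775581208), 0]
module rim 919 slope x,y [0.2505 0.001 ] z at centre mm 59.11 y range [-0.0255  0.0252]
deck 4876 slope x,y [0.0022 0.0005] z at centre mm -6.33 y range [-0.0682  0.0677]
[{'xy': [279.0, 267.0], 'p': 0.71}]
[]
```

View pics/s5.png

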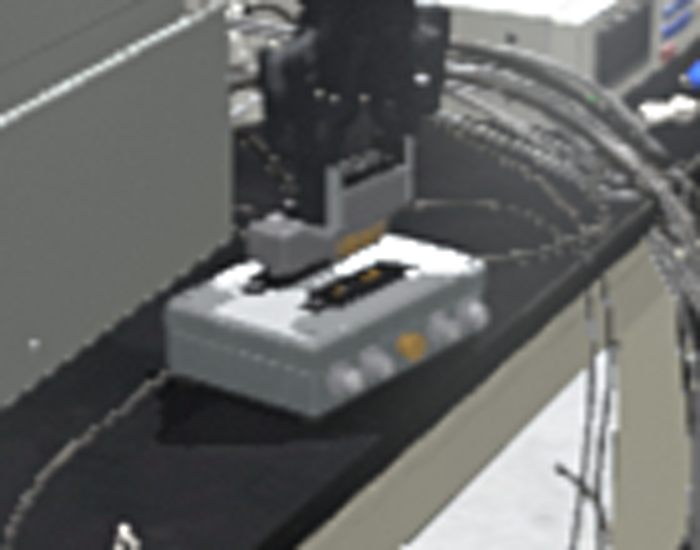

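View pics/w5.png

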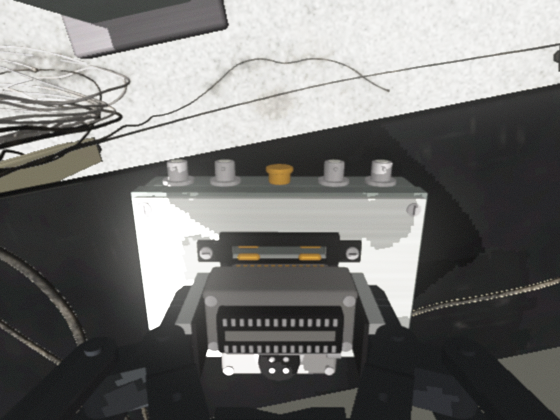

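Run:
```python
from h import *
send([0,.0355,0],.02); r.sleep(.5); s=st()
im,d,K,R,p=cam("wrist")
v,u=np.mgrid[:420,:560]
P=(np.stack([u,v,np.ones_like(u)],-1)@np.linalg.inv(K).T*d[...,None])@R.T+p
L=(P[d>0]-M)@Rf*1000
m=(abs(L[:,1])<27)&(L[:,2]>50)&(abs(L[:,0])<16)
for x in range(-15,16,2):
    z=L[m&(abs(L[:,0]-x)<1),2]
    print(x,len(z),np.quantile(z,[.1,.5,.9]).round(1) if len(z) else "")
c=L[(L[:,0]>28)&(L[:,0]<50)&(abs(L[:,1])<26)&(L[:,2]<45)]; print("can",len(c),np.quantile(c[:,2],[.3,.5,.9]) if len(c) else "")
```

```text
t 30.94 pos [-0.0237 -0.0149 32.4652] tilt -0.0001 F [ 0.0788  0.1682 -0.3137] m [ 0.0593 -0.0325  0.0191] w 0.63 gf 126.4
-15 1029 [ 99.7 107.9 113. ]
-13 2306 [51.2 55.8 58.9]
-11 1358 [ 58.4  59.7 107.2]
-9 2917 [ 59.   65.5 107.6]
-7 1389 [59.  65.3 66.8]
-5 759 [59.2 66.1 67. ]
-3 811 [59.5 66.1 67. ]
-1 789 [59.6 66.2 67.1]
1 708 [59.5 66.2 67. ]
3 735 [59.5 66.1 67. ]
5 714 [59.6 66.1 66.9]
7 459 [59.2 65.7 66.8]
9 332 [59.5 63.6 65.6]
11 190 [59.5 62.8 66.8]
13 5 [58.9 59.4 70.5]
15 0 
can 1648 [24.6184 25.4294 32.4586]
```

```bash
python3 -c "
from h import *
print(order.sign_off())"
```

```text
the job is handed in; nothing more can be done
None
```

The long-socket module was rocked free of the front slot and is held level and still, its blade edge about 15 mm above the connector; at my last checks the fixture was flat and the round-socket module seated. The job is handed in at about 31 s, but no verdict came back.

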